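Clamp a printed housing in a quick-release vise

TASK

Clamp the orange printed housing in the small blue bench vise: press the red quick-release lever, slide the jaw up until the housing is against the rubber-faced fixed jaw, let the lever go, and then screw the jaw firmly tight with the spoked handle. The print is hollow and the vise is small: tighten until it is held firmly (about 0.45 N m at the handle) without crushing it, never press harder than about 25 N on any part, leave the housing standing square on the bed, and leave the other things on the bench alone.

Things in the scene. Friction and masses are not known exactly. Their poses are not given: they have to be found in the camera images.
- vise: Small blue bench vise, bolted down, 280 x 76 mm. Origin under the middle of its base, on the table. x: closing direction, from the spoked handle to the fixed jaw; z up; y to the left looking along x. The steel bed the housing stands on is 40 mm above the table; the fixed jaw block is 106 mm high.
- carriage (a joint): How far (m) the sliding carriage (blue block 36 x 60 x 66 mm, top 107 mm above the table, carrying moving jaw, lever and screw handle) stands towards the fixed jaw, 0 to 0.085. With the lever held down it slides easily (about 1 N); else it is locked both ways. At 0, with the screw at 0, the moving jaw's face is at x = -20 mm in the vise's frame.
- lever (a joint): Angle (rad) of the red quick-release lever on the carriage's right side (-y of the vise): 0 fully up, 0.2 fully down at its stop. Springs back. Above 0.15 the carriage is free; up to about 0.14 if let go with the pawl on a pin. Pressed at the middle of its plate it takes about 3 N to start and 5 to 8 N to be fully down, less near its outer edge.
- lever_top (a point): Middle of the top of the lever's red thumb plate, 46 mm along the vise's x, 32 mm across; 98 mm above the table when up, 8 mm lower when fully down; 76 mm right (-y) of the vise's middle plane, 42 mm from its pivot (along x). A lip 12 mm high stands at the plate's front end, its face 18 mm ahead (+x) of this point; a finger holding the plate down can push on it.
- screw (a joint): Turn (rad) of the handle, 0 backed off to 5.0. Tightening: balls on the right (-y) go down; 1 rad moves the jaw 4 mm against the carriage. Turns freely at 0.2 N m; on the housing this rises by 0.33 per rad (0.04 per 10 N clamped): while turning, 0.3 is loose, 0.45 firm, 0.65 nearly crushing; a finger held still feels 0.1 to 0.2 less. Stays where left (over 50 N clamped eases to 50).
- screw_hub (a point): Hub of the screw handle, 85 mm above the table on the vise's middle plane, at x = -135 mm in the vise's frame at carriage 0, moving with it. Five thin spokes 72 degrees apart stand out across x, each with a ball of 20 mm diameter centred 60 mm from the hub. A fingertip can press a ball on the right side down; some 15 degrees below hub level the next ball, coming over, meets the finger.
- yellow_ball (a point): Centre of the one yellow ball (the other four are black). With the screw at 0 it is on the right (-y) side, 50 degrees above the horizontal.
- pad: Black rubber-faced plate of the moving jaw, 64 mm wide, 54 mm high, backed by a stiff spring (30 N per mm, 4 mm).
- pad_face (a point): Centre of the moving jaw's rubber face, the face that meets the housing; 71 mm above the table.
- work: Orange printed bearing housing, 0.13 to 0.25 kg: block 40 mm (its x, between the jaws) x 56 x 50 mm high with a round boss, 32 mm diameter, 12 mm high, on top. Origin at the centre of its underside. Stands on the vise's bed between the jaws, 4 to 12 mm off the fixed jaw, a little askew. Clamped home, its origin is at x = +65 mm in the vise's frame.
- spool: Bystander: filament spool lying flat, 190 mm diameter, 58 mm high.
- driver: Bystander: screwdriver lying on the bench.
- scraper: Bystander: print scraper lying on the bench.
- glue: Bystander: glue bottle, 44 mm diameter, 110 mm high.
- caliper: Bystander: caliper lying on the bench, 190 mm long.
- spare: Bystander: grey housing like the orange one, standing on the bench.
- gear: Bystander: green printed gear, 76 mm diameter, 12 mm high.
- back_face (a point): Centre of the fixed jaw's black rubber face (64 x 56 mm), at x = +85 mm in the vise's frame, 70 mm above the table.
- pawl (a joint): Height (m) of the half-nut pawl under the carriage: 0 down between the brass rack pins (8 mm apart, 1 mm play), locked; 0.005 on top of a pin; 0.007 lever fully down. If it comes to rest on a pin when the lever is let go, it drops in by itself (lever fully up) once the screw presses the jaw on the housing and pushes the carriage back a few mm.
Things that resemble listed ones, but are neither listed nor needed, are in the scene too. Of the things that look like the work, the smallest one is meant.

How it is judged:
On the way, in this order (a step that is already met when the one before it is completed fails the run):
1. the quick-release lever is pressed down and the carriage unlocked (value of joint lever above 0.15 rad), for 0.1 s.
2. the jaw has been slid to within 9 mm of the housing, the housing is within 4 mm of the fixed jaw, and the lever has been let go (value of joint lever below 0.147 rad and x of work in the frame of vise above 0.061 m and x of pad_face in the frame of work above -0.029 m), for 0.2 s.
3. the screw has been turned until the jaw clamps the housing with more than 25 N (contact force between pad and work above 25 N), for 0.2 s.
At the end, for the whole second after the job is handed in: The housing is clamped between the rubber faces with 25 to 110 N, within 2.5 mm of fully home against the fixed jaw, upright and square within 0.05 rad and at rest, and the lever is fully up (below 0.04 rad) with the half-nut engaged (contact force between pad and work between 25 and 110 N and value of joint lever below 0.04 rad and x of work in the frame of vise above 0.0625 m and angle between work's own z axis and vertical below 0.05 rad and angle between the x axis of work and the x axis of vise, either way round below 0.05 rad and linear speed of work below 0.01 m/s); the robot touches nothing.
It fails at once if the housing is squeezed with more than 120 N (contact force between pad and work above 120 N).
It fails at once if the robot presses on the vise with more than 32 N (contact force between the arm and vise above 32 N).
It fails at once if the fingers press on the vise with more than 32 N (contact force between the fingers and vise above 32 N).
It fails at once if the housing tips or is lifted off the bed (angle between work's own z axis and vertical above 0.3 rad or z of work in the frame of vise above 0.052 m).
It fails at once if another thing on the bench is moved more than 30 mm (distance of any of spool, driver, scraper, glue, caliper, spare, gear from where it was at the start of the episode above 0.03 m).
It also fails if it takes over 69 s, if anything falls off the work surface, if the arm or the gripper's body presses on something with over 40 N, if the wrist force passes 120 N, or if a joint passes its speed limit or range.

ROBOT

A 7-joint arm with a two-finger parallel gripper is mounted at the origin on the work surface. World frame = base frame: x ahead of the robot, y to its left, z up, the work surface at z = 0. Lengths are in m, angles in rad, forces in N, time in s.
With the tool pointing down it reaches from about 0.425 to 0.95 m from the base axis. Payload 16.7 kg.
Tool frame: the origin (TCP) lies on the centre line of the jaws, within the pads' length; the fingertips stand 11 mm ahead of it and the grasp point (between the pads) lies 8 mm behind it; z points along the fingers, y is the line along which they close (so a half turn about z gives the same grasp; the last joint's range is limited). The gripper opens to 94 mm and grips with 3 to 60 N. Pads are 16 mm wide; open, the fingers measure 119 mm over their backs; the gripper's body (75 mm by 177 mm) begins 78 mm behind the grasp point.
Start: joints at [1.145, 0.426, 0.074, 1.606, -0.034, 1.111, -0.067], TCP at [0.184, -0.649, 0.216] pointing down, gripper open.
Joint ranges: [-2.85, 2.85], [-0.5, 2.14], [-1.23, 1.37], [0.21, 2.46], [-1.02, 4.16], [0.16, 2.05], [-2.73, 2.73]. Speed limits (rad/s): [1.89, 1.89, 2.39, 2.39, 3.01, 3.01, 3.01].

INTERFACE

Orientations are given as [roll, pitch, yaw] about the fixed x, y, z axes, in that order (R = Rz(yaw) Ry(pitch) Rx(roll)).
In Python, from rig import robot gives the robot as it stands.
- The arm moves only by the tool servo_tool, never from a script. Its argument "deltas" is a list that holds one entry, the list of rows, each a list of 5 numbers: the finger opening in m, from 0 to 0.094, then the shift along the world's x, y, z in m, then the turn about the world's z in rad. In form: [[[gripper, tx, ty, tz, roll], ...]]. A call has 1 to 20 rows; each row shifts and turns the commanded pose from where the row before left it; what a row does not reach is not made up. A row lasts 1/8 s, in which the tool goes at most 62.5 mm and 10.7 degrees, less where a joint would pass 70% of its speed; a pose out of reach is approached as far as the arm can. A call with a gripper value outside its range is refused whole. The fingers move at their own pace and stop on an object; "squeeze" is the grip in N (left out, the last holds). Time passes only in rows, so rows that do not move let the fingers close. It gives the time, the measured TCP pose, the force, the opening and the grip force at its end, in the units of the state.
- robot.sense(): the state, without advancing time (a new reading comes with each control period).
- robot.snapshot(name): name is "scene" or "top" or "wrist"; returns the picture (384x512x3 uint8, red, green, blue); there is no depth.
- robot.camera_params(name): a dict with "intrinsics" (3x3 intrinsics, pixels), "R" (3x3) and "t" (3): a world point X has camera coordinates R X + t; the wrist camera has in their place "hand_eye" (4x4, takes a point from camera to tool coordinates, whose origin is the TCP and whose axes are the flange's). Camera axes: x right, y down, z forward; pixel columns grow to the right and rows downward; lengths in m; the calibration is good to about 2 mm. A picture is of the moment at which its call begins: read the wrist's pose just before it. camera_params takes no time and is no camera call.
- robot.job_done(): hands the job in; it is judged then, once.
The state is a dict: "clock": time; "joint_pos": joint angles; "joint_vel": joint speeds; "joint_torque": joint torques, N m; "ee_pos": TCP position; "orientation": TCP orientation; "contact_force": force on the tool from outside, world axes, zero at the start; "moment": the same for the moment, N m; "gripper_width": finger opening in m; "gripper_force": force on a finger pad.
Only numpy, scipy, OpenCV 4.12 (cv2) and the standard library are available. Lean on these libraries where they do the work, as an engineer would, in place of code of your own. Each camera call takes 0.05 s, during which the arm holds its last target. There are 200 camera calls.

## Working session

There is one attempt and no reset: what is moved stays moved. The work goes in short steps, Python scripts to look and compute and a tool call to move; the robot and the scene stay as the last step left them, time stands still between calls to the robot, and variables do not carry over. Pictures are saved under pics/ and viewed, at most 10 in all, crops included, and the job is handed in when it is done.

Besides the shell and the picture viewer there is one more tool, called after "Call:" by a JSON object that holds its "fn" and its "kwargs", one argument or row to a line. servo_tool: Moves the arm, as the interface text tells. Its arguments: {"type":"object","properties":{"deltas":{"type":"array","items":{"type":"array","items":{"type":"array","items":{"type":"number"}}}},"squeeze":{"type":"number"}},"required":["deltas"]}

```bash
mkdir -p pics; ls; python3 - <<'E'
from rig import robot
import cv2,numpy as np
s=robot.sense();print({k:np.round(v,3) for k,v in s.items()})
for n in("scene","top"):
    im=robot.snapshot(n);cv2.imwrite(f"pics/{n}0.png",im[:,:,::-1]);p=robot.camera_params(n);print(n,p)
print(robot.camera_params("wrist"))
a=cv2.imread("pics/scene0.png");b=cv2.imread("pics/top0.png")
E
```

```text
pics
{'clock': np.float64(0.0), 'joint_pos': array([ 1.145,  0.427,  0.074,  1.607, -0.034,  1.111, -0.067]), 'joint_vel': array([ 0.001,  0.001, -0.001, -0.001,  0.001, -0.001,  0.001]), 'joint_torque': array([-1.0000e-03, -9.3580e+01,  3.6670e+00, -4.5417e+01, -4.9000e-02,
        2.0000e-02, -0.0000e+00]), 'ee_pos': array([ 0.184, -0.649,  0.216]), 'orientation': array([-3.14 ,  0.   ,  0.277]), 'contact_force': array([ 0.153, -0.247,  0.275]), 'moment': array([-0.007,  0.073,  0.035]), 'gripper_force': np.float64(0.0), 'gripper_width': np.float64(0.094)}
scene {'intrinsics': array([[377.7296631 ,   0.        , 261.19200653],
       [  0.        , 377.7296631 , 192.06021637],
       [  0.        ,   0.        ,   1.        ]]), 'R': array([[ 0.08434477,  0.99634347, -0.01362502],
       [ 0.59347023, -0.06121436, -0.80252469],
       [-0.80042429,  0.05960271, -0.5964633 ]]), 't': array([-0.06582415, -0.22238009,  1.71454743])}
top {'intrinsics': array([[377.38271569,   0.        , 249.81607435],
       [  0.        , 377.38271569, 184.06399968],
       [  0.        ,   0.        ,   1.        ]]), 'R': array([[ 0.00698646, -0.99997105, -0.00301556],
       [-0.99845788, -0.00680974, -0.05509528],
       [ 0.05507315,  0.00339583, -0.99847655]]), 't': array([0.0281809 , 0.5213924 , 1.24950176])}
{'intrinsics': array([[285.56866132,   0.        , 253.41116305],
       [  0.        , 285.56866132, 186.97998967],
       [  0.        ,   0.        ,   1.        ]]), 'hand_eye': array([[-5.67691799e-04, -9.61706433e-01, -2.74081038e-01,
         7.89691765e-02],
       [ 9.99998952e-01, -9.11034017e-04,  1.12541923e-03,
         8.31943388e-04],
       [-1.33202006e-03, -2.74080112e-01,  9.61705942e-01,
        -1.68400030e-01],
       [ 0.00000000e+00,  0.00000000e+00,  0.00000000e+00,
         1.00000000e+00]])}
```

View pics/scene0.png

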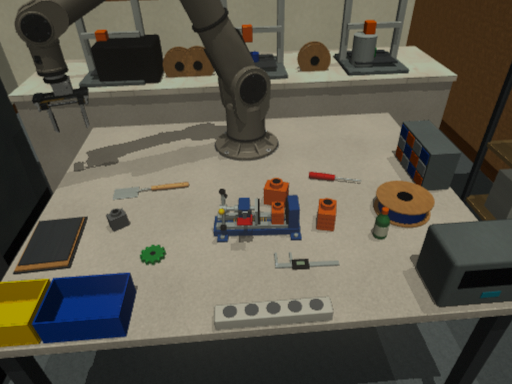

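View pics/top0.png

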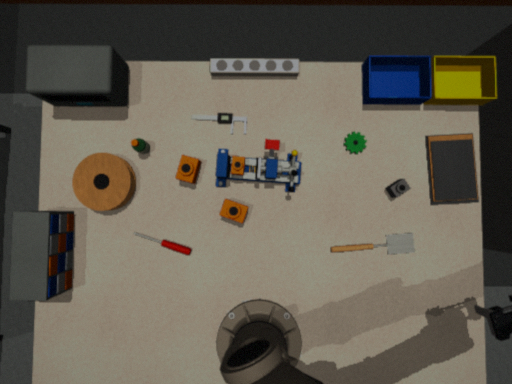

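The vise lies at about top pixels (215–302, 145–190) with its fixed jaw at the left, so vise x is roughly world +y. The lever (272,145) is on the far (+x) side. I'll zoom in.

```bash
python3 - <<'E'
import cv2,numpy as np
a=cv2.imread("pics/scene0.png")[178:248,200:345];b=cv2.imread("pics/top0.png")[130:200,205:315]
f=lambda i:cv2.resize(i,(int(i.shape[1]*5.4),int(i.shape[0]*5.4)) if 0 else (780,int(i.shape[0]*780/i.shape[1])),interpolation=cv2.INTER_CUBIC)
cv2.imwrite("pics/cs.png",cv2.convertScaleAbs(f(a),alpha=1.5));cv2.imwrite("pics/ct.png",cv2.convertScaleAbs(f(b),alpha=1.5))
E
```

```text
(no output)
```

View pics/ct.png

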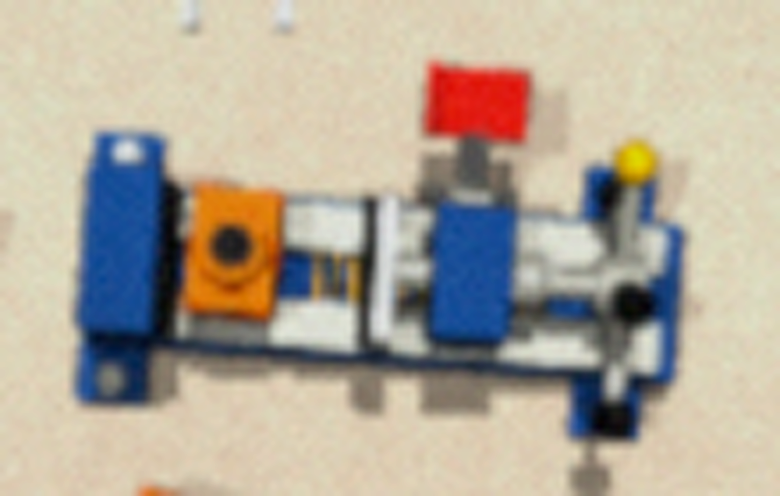

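View pics/cs.png

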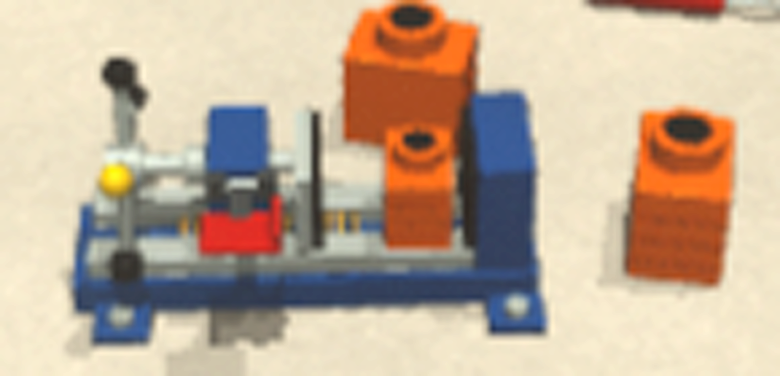

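```bash
cat > h.py <<'E'
import numpy as np
from rig import robot
P={n:robot.camera_params(n) for n in("scene","top")}
def proj(n,X):
    p=P[n];q=p["intrinsics"]@(p["R"]@np.asarray(X,float)+p["t"]);return q[:2]/q[2]
def back(n,uv,z):
    p=P[n];d=p["R"].T@np.linalg.inv(p["intrinsics"])@[uv[0],uv[1],1];o=-p["R"].T@p["t"];return o+d*(z-o[2])/d[2]
ct=lambda u,v:(205+(u+.5)*110/780-.5,130+(v+.5)*110/780-.5)
cs=lambda u,v:(200+(u+.5)*145/780-.5,178+(v+.5)*145/780-.5)
def V(p,x,y,z):
    c,s=np.cos(p[2]),np.sin(p[2]);return np.array([p[0]+c*x-s*y,p[1]+s*x+c*y,z])
E
python3 - <<'E'
from h import *
from scipy.optimize import least_squares
S=np.deg2rad
def ball(a,c): return(-.135+c,-.06*np.cos(S(a)),.085+.06*np.sin(S(a)))
# p: x,y,yaw,c,leverx-c, carx-c
obs=[("top",ct(635,160),lambda p:ball(50,p[3])),("top",ct(630,300),lambda p:ball(122,p[3])),("top",ct(612,418),lambda p:ball(194,p[3])),
("top",ct(478,103),lambda p:(p[4],-.076,.098)),("top",ct(471,272),lambda p:(p[5],0,.107)),
("scene",cs(116,180),lambda p:ball(50,p[3])),("scene",cs(125,265),lambda p:ball(-22,p[3])),("scene",cs(238,125),lambda p:(p[5],0,.107)),
("top",ct(185,190),lambda p:(.085,-.032,.098)),("top",ct(168,335),lambda p:(.085,.032,.098)),
("top",ct(380,198),lambda p:(-.02+p[3],-.032,.098)),("top",ct(362,340),lambda p:(-.02+p[3],.032,.098))]
def r(p): return np.concatenate([proj(n,V(p,*f(p)))-uv for n,uv,f in obs])
k=least_squares(r,[.6,-.0,1.5,.02,0,0],loss="soft_l1");p=k.x
print(np.round(p,4),np.round(r(p).reshape(-1,2),1).tolist())
print("lever",V(p,p[4],-.076,.098),"hub",V(p,-.135+p[3],0,.085),"yb",V(p,*ball(50,p[3])),"m22",V(p,*ball(-22,p[3])))
w=np.array([V(p,0,0,0)]);
for z,uv in((.102,(232,242)),):
    X=back("top",ct(*uv),z);d=X[:2]-p[:2];c,s=np.cos(p[2]),np.sin(p[2]);print("work in vise",c*d[0]+s*d[1],-s*d[0]+c*d[1])
np.save("p.npy",p)
E
```

```text
[ 0.5698  0.0107  1.557   0.021  -0.047  -0.0455] [[0.2, 2.1], [0.7, 5.2], [0.8, -1.7], [0.0, -0.7], [0.2, -0.8], [0.5, -6.1], [0.4, -1.2], [0.3, 1.3], [-1.0, 0.1], [1.0, -0.0], [-1.7, -0.5], [0.4, -0.2]]
lever [ 0.64516158 -0.03736358  0.098     ] hub [ 0.56824445 -0.10323677  0.085     ] yb [ 0.60680802 -0.10376943  0.13096267] m22 [ 0.62387017 -0.10400511  0.0625236 ]
work in vise 0.06049919302166097 -0.009198624215015359
```

```bash
python3 - <<'E'
from h import *
from scipy.optimize import least_squares
S=np.deg2rad
def ball(a,p): a=S(a)-p[6];c=p[3];return(-.135+c,-.06*np.cos(a),.085+.06*np.sin(a))
obs=[("top",ct(635,160),lambda p:ball(50,p)),("top",ct(630,300),lambda p:ball(122,p)),("top",ct(612,418),lambda p:ball(194,p)),
("top",ct(478,103),lambda p:(p[4],-.076,.098)),("top",ct(471,272),lambda p:(p[5],0,.107)),
("scene",cs(116,180),lambda p:ball(50,p)),("scene",cs(125,265),lambda p:ball(-22,p)),("scene",cs(238,125),lambda p:(p[5],0,.107)),("scene",cs(120,72),lambda p:ball(122,p)),
("top",ct(185,190),lambda p:(.085,-.032,.098)),("top",ct(168,335),lambda p:(.085,.032,.098)),
("top",ct(380,198),lambda p:(-.02+p[3],-.032,.098)),("top",ct(362,340),lambda p:(-.02+p[3],.032,.098))]
def r(p): return np.concatenate([proj(n,V(p,*f(p)))-uv for n,uv,f in obs])
k=least_squares(r,[.6,-.0,1.5,.02,0,0,.3],loss="soft_l1");p=k.x
print(np.round(p,4),np.round(r(p).reshape(-1,2),1).tolist())
print("lever",V(p,p[4],-.076,.098),"hub",V(p,-.135+p[3],0,.085),"yb",V(p,*ball(50,p)),"m22",V(p,*ball(-22,p)))
for z,uv in((.102,(232,242)),):
    X=back("top",ct(*uv),z);d=X[:2]-p[:2];c,s=np.cos(p[2]),np.sin(p[2]);print("work in vise",c*d[0]+s*d[1],-s*d[0]+c*d[1])
for n,uv in(("top",(180,345)),("top",(660,380)),("top",(180,205))):print(back(n,ct(*uv),.04))
for f,(u,v) in((cs,(95,318)),(cs,(540,302))):print("basefront",back("scene",f(u,v),0.0))
np.save("p.npy",p)
E
```

```text
[ 0.5684  0.0107  1.5224  0.0212 -0.0444 -0.0455  0.3692] [[0.1, 0.1], [0.9, 0.0], [0.8, 0.1], [-0.0, 0.2], [0.2, 0.2], [0.3, 0.0], [0.5, -0.5], [0.3, 0.7], [-0.1, -0.3], [-0.6, -0.4], [0.6, -0.5], [-1.4, -0.1], [0.0, 0.2]]
lever [ 0.64218336 -0.03729837  0.098     ] hub [ 0.56291381 -0.10295378  0.085     ] yb [ 0.61540601 -0.10549656  0.11395002] m22 [ 0.60663565 -0.10507172  0.04396446]
work in vise 0.06086745037289414 -0.008497095528407887
[0.538539   0.09706083 0.04      ]
[ 0.52381358 -0.1251922   0.04      ]
[0.60372847 0.09770536 0.04      ]
basefront [ 6.05032464e-01 -1.27896688e-01 -1.11022302e-16]
basefront [0.61758837 0.14039896 0.        ]
```

Call:
{"fn": "servo_tool", "kwargs": {
  "deltas": [
    [[0,0.0293,0.0386,0,0.0778],[0,0.0293,0.0386,0,0.0778],[0,0.0293,0.0386,0,0.0778],[0,0.0293,0.0386,0,0.0778],[0,0.0293,0.0386,0,0.0778],[0,0.0293,0.0386,0,0.0778],[0,0.0293,0.0386,0,0.0778],[0,0.0293,0.0386,0,0.0778],[0,0.0293,0.0386,0,0.0778],[0,0.0293,0.0386,0,0.0778],[0,0.0293,0.0386,0,0.0778],[0,0.0293,0.0386,0,0.0778],[0,0.0293,0.0386,-0.019,0.0778],[0,0.0293,0.0386,-0.019,0.0778],[0,0.0293,0.0386,-0.019,0.0778],[0,0.0293,0.0386,-0.019,0.0778],[0,0,0,0,0],[0,0,0,0,0]]
  ]
}}

```text
clock: 2.35
ee_pos: [0.6529, -0.0321, 0.1401]
orientation: [-3.141, 0.0, 1.521]
contact_force: [0.1, -0.8, -0.3]
gripper_width: 0.0008
gripper_force: 0.0
```

```bash
python3 - <<'E'
from h import *
import cv2
s=robot.sense();print(s["ee_pos"],s["orientation"],s["contact_force"],s["gripper_width"])
im=robot.snapshot("wrist")[:,:,::-1]
cv2.imwrite("pics/w1.png",cv2.convertScaleAbs(cv2.resize(im,(768,576)),alpha=1.4))
E
```

```text
[ 0.65286446 -0.03206844  0.14006043] [-3.14059373e+00  2.72734181e-04  1.52107233e+00] [ 0.05881464 -0.84416063 -0.28204741] 0.0007528427787220299
```

View pics/w1.png

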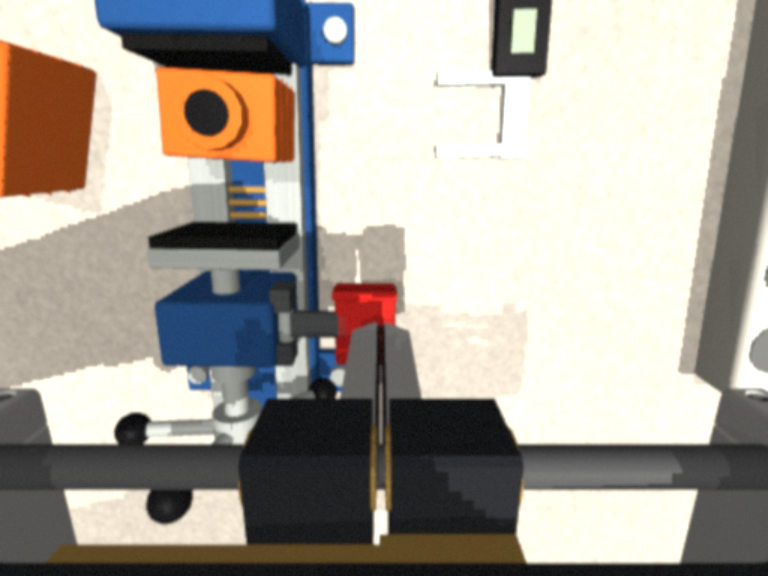

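The wrist view shows the lip at (335–396, 290), the housing top at (160–293, 70–160), and the fixed jaw's rubber at (125–290, 40–65). I'll turn these into vise coordinates.

```bash
cat >> h.py <<'E'
from scipy.spatial.transform import Rotation as Ro
def wb(s,uv,z):
    c=robot.camera_params("wrist");T=np.eye(4);T[:3,:3]=Ro.from_euler("xyz",s["orientation"]).as_matrix();T[:3,3]=s["ee_pos"];T=T@c["hand_eye"]
    d=T[:3,:3]@np.linalg.inv(c["intrinsics"])@[uv[0],uv[1],1];o=T[:3,3];return o+d*(z-o[2])/d[2]
def iv(p,X):
    d=X[:2]-p[:2];c,s=np.cos(p[2]),np.sin(p[2]);return np.round([c*d[0]+s*d[1],-s*d[0]+c*d[1]],4)
E
python3 - <<'E'
from h import *
p=np.load("p.npy");s=robot.sense()
for n,u,v,z in(("lipL",335,287,.110),("lipR",396,287,.110),("fixtopR",282,68,.098),("fixtopL",138,42,.098),("padL",152,236,.098),("padR",283,234,.098),("wk rear L",163,152,.09),("wk rear R",275,160,.09),("wk front R",275,74,.09),("wk frontL",160,67,.09),("boss",208,112,.102),("carL",160,362,.107),("tip",380,325,.129)):
    X=wb(s,((u+.5)/1.5-.5,(v+.5)/1.5-.5),z);print(n,np.round(X,4),iv(p,X))
print("tcp",iv(p,s["ee_pos"]))
E
```

```text
lipL [ 0.6313 -0.013   0.11  ] [-0.0206 -0.0639]
lipR [ 0.6608 -0.0145  0.11  ] [-0.0207 -0.0935]
fixtopR [0.6143 0.087  0.098 ] [ 0.0784 -0.0421]
fixtopL [0.552  0.1006 0.098 ] [0.089  0.0207]
padL [0.541  0.0145 0.098 ] [0.0025 0.0275]
padR [0.6062 0.0122 0.098 ] [ 0.0033 -0.0377]
wk rear L [0.5503 0.0542 0.09  ] [0.0426 0.0202]
wk rear R [0.6046 0.0477 0.09  ] [ 0.0387 -0.0343]
wk front R [0.6092 0.0861 0.09  ] [ 0.0773 -0.037 ]
wk frontL [0.5561 0.0918 0.09  ] [0.0804 0.0162]
boss [0.5797 0.0699 0.102 ] [ 0.0597 -0.0084]
carL [ 0.537  -0.0497  0.107 ] [-0.0619  0.0284]
tip [ 0.6525 -0.0262  0.129 ] [-0.0328 -0.0858]
tcp [-0.0394 -0.0865]
```

Call:
{"fn": "servo_tool", "kwargs": {
  "deltas": [
    [[0,0,0,-0.013,0],[0,0,0,-0.012,0],[0,0,0,-0.003,0],[0,0,0,-0.003,0],[0,0,0,-0.002,0],[0,0,0,-0.002,0],[0,0,0,0,0]]
  ]
}}

```text
clock: 3.28
ee_pos: [0.6532, -0.0317, 0.1055]
orientation: [-3.141, 0.0, 1.522]
contact_force: [-2.6, -0.3, 2.6]
gripper_width: 0.0006
gripper_force: 1.5
```

Call:
{"fn": "servo_tool", "kwargs": {
  "deltas": [
    [[0,0,0,-0.002,0],[0,0,0,-0.002,0],[0,0,0,0,0]]
  ]
}}

```text
clock: 3.65
ee_pos: [0.6533, -0.0316, 0.1014]
orientation: [-3.142, -0.0, 1.522]
contact_force: [-1.9, 0.4, 4.3]
gripper_width: 0.0003
gripper_force: 1.8
```

Call:
{"fn": "servo_tool", "kwargs": {
  "deltas": [
    [[0,0,0,-0.001,0],[0,0,0,0,0]]
  ]
}}

```text
clock: 3.9
ee_pos: [0.6533, -0.0316, 0.1005]
orientation: [3.142, -0.0, 1.522]
contact_force: [-1.9, -0.7, 5.6]
gripper_width: 0.0003
gripper_force: 1.9
```

Call:
{"fn": "servo_tool", "kwargs": {
  "deltas": [
    [[0,0,0,-0.0015,0],[0,0,0,0,0]]
  ]
}}

```text
clock: 4.15
ee_pos: [0.6534, -0.0316, 0.0992]
orientation: [3.141, -0.0, 1.522]
contact_force: [-3.9, 1.1, 8.1]
gripper_width: 0.0004
gripper_force: 3.7
```

Call:
{"fn": "servo_tool", "kwargs": {
  "deltas": [
    [[0,0.0001,0.002,-0.0004,0],[0,0.0001,0.002,0,0],[0,0.0001,0.002,0,0],[0,0.0001,0.003,0,0],[0,0.0001,0.003,0,0],[0,0.0002,0.003,0,0],[0,0.0002,0.004,0,0],[0,0.0002,0.004,0,0]]
  ]
}}

```text
clock: 5.15
ee_pos: [0.6548, -0.0087, 0.0992]
orientation: [3.141, 0.0, 1.521]
contact_force: [-2.3, -1.6, 10.3]
gripper_width: 0.0005
gripper_force: 4.8
```

Call:
{"fn": "servo_tool", "kwargs": {
  "deltas": [
    [[0,0.0002,0.003,0,0],[0,0.0001,0.003,0,0],[0,0.0002,0.003,0,0],[0,0.0001,0.003,0,0]]
  ]
}}

```text
clock: 5.65
ee_pos: [0.6555, 0.0033, 0.0992]
orientation: [3.14, 0.0, 1.521]
contact_force: [-1.6, -0.8, 8.6]
gripper_width: 0.0003
gripper_force: 4.6
```

```bash
cat >> h.py <<'E'
import cv2
def look():
    s=robot.sense();im=robot.snapshot("wrist").astype(int);p=np.load("p.npy")
    r,g,b=im[...,0],im[...,1],im[...,2]
    m=(r>90)&(g<40)&(b<40)&(np.arange(512)[None]>200); ys,xs=np.nonzero(m)
    y0=np.percentile(ys,1) if len(ys) else np.nan; print("lip front",iv(p,wb(s,(243,y0),.110)) if len(ys) else None,len(ys))
    o=(r>120)&(g>50)&(g<.7*r)&(b<40)&(np.arange(512)[None]>95)&(np.arange(512)[None]<215)
    n,l,st,c=cv2.connectedComponentsWithStats(o.astype(np.uint8))
    k=1+st[1:,4].argmax();print("orange",st[k]);return s,im,p
E
python3 - <<'E'
from h import *
s,im,p=look();cv2.imwrite("pics/w2.png",cv2.convertScaleAbs(cv2.resize(im[:,:,::-1].astype(np.uint8),(768,576)),alpha=1.4));print("tcp",iv(p,s["ee_pos"]))
E
```

```text
lip front [ 0.0205 -0.0807] 943
orange [  96  103   76   62 1553]
tcp [-0.0032 -0.0874]
```

View pics/w2.png

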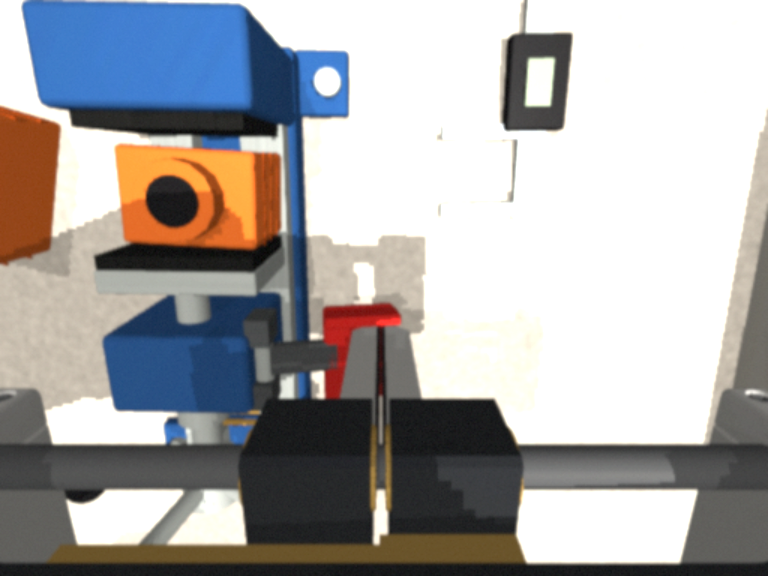

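Call:
{"fn": "servo_tool", "kwargs": {
  "deltas": [
    [[0,0.0001,0.003,0,0],[0,0.0001,0.002,0,0],[0,0.0001,0.002,0,0],[0,0.0001,0.001,0,0],[0,0,0,0,0]]
  ]
}}

```text
clock: 6.32
ee_pos: [0.6561, 0.0112, 0.0992]
orientation: [3.14, 0.0, 1.521]
contact_force: [-1.7, -1.2, 9.6]
gripper_width: 0.0007
gripper_force: 4.5
```

Call:
{"fn": "servo_tool", "kwargs": {
  "deltas": [
    [[0,0.0001,0.001,0,0],[0,0,0.001,0,0]]
  ]
}}

```text
clock: 6.58
ee_pos: [0.6561, 0.0127, 0.0992]
orientation: [3.14, 0.001, 1.521]
contact_force: [-1.4, -4.2, 10.1]
gripper_width: 0.0009
gripper_force: 4.7
```

Call:
{"fn": "servo_tool", "kwargs": {
  "deltas": [
    [[0,0,0.001,0,0],[0,0,0,0,0]]
  ]
}}

```text
clock: 6.82
ee_pos: [0.6561, 0.0129, 0.0991]
orientation: [3.14, 0.001, 1.521]
contact_force: [-0.8, -6.5, 9.7]
gripper_width: 0.0003
gripper_force: 4.8
```

Call:
{"fn": "servo_tool", "kwargs": {
  "deltas": [
    [[0,0,0.001,0,0],[0,0,0.001,0,0],[0,0,0,0,0]]
  ]
}}

```text
clock: 7.2
ee_pos: [0.6565, 0.0148, 0.0992]
orientation: [3.14, 0.001, 1.52]
contact_force: [-0.2, -5.9, 8.0]
gripper_width: 0.0004
gripper_force: 4.2
```

```bash
python3 - <<'E'
from h import *
s,im,p=look();print(s["ee_pos"],s["contact_force"])
c=im[:,:,::-1].astype(np.uint8)[40:260,40:230];cv2.imwrite("pics/w3.png",cv2.convertScaleAbs(cv2.resize(c,None,fx=2.7,fy=2.7,interpolation=cv2.INTER_CUBIC),alpha=1.3))
E
```

```text
lip front [ 0.0305 -0.0811] 854
orange [  96  107   75   65 1857]
[0.6564571  0.01482596 0.09916362] [-0.24823472 -5.93429334  8.04615156]
```

View pics/w3.png

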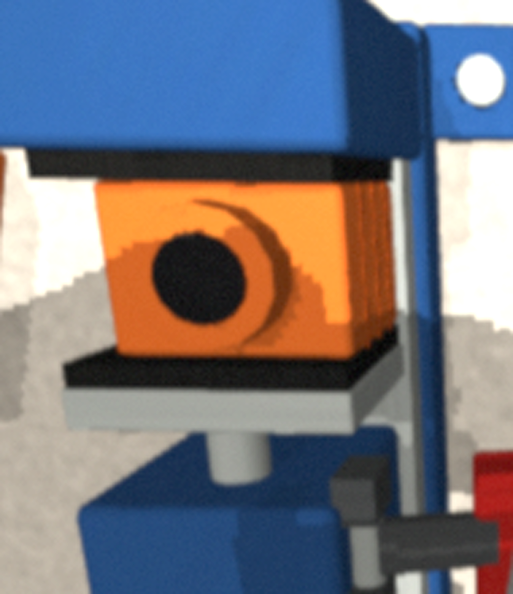

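The housing now sits square and almost touches the fixed jaw's rubber (crop row ~180). I'll nudge it a little further.

Call:
{"fn": "servo_tool", "kwargs": {
  "deltas": [
    [[0,0,0.001,0,0],[0,0,0.001,0,0],[0,0,0,0,0]]
  ]
}}

```text
clock: 7.62
ee_pos: [0.6565, 0.0158, 0.0991]
orientation: [3.14, 0.002, 1.52]
contact_force: [0.7, -9.8, 9.2]
gripper_width: 0.0005
gripper_force: 6.8
```

Call:
{"fn": "servo_tool", "kwargs": {
  "deltas": [
    [[0,0,-0.001,0.001,0],[0,0,0,0.002,0],[0,0,0,0.002,0],[0,0,0,0.003,0],[0,0,-0.001,0.004,0],[0,0,-0.002,0.01,0],[0,0,-0.004,0.02,0],[0,0,-0.005,0.04,0]]
  ]
}}

```text
clock: 8.62
ee_pos: [0.6549, 0.0054, 0.1815]
orientation: [-3.14, -0.0, 1.522]
contact_force: [0.7, 0.3, -0.3]
gripper_width: 0.0003
gripper_force: 0.0
```

```bash
python3 - <<'E'
from h import *
s=robot.sense();print(s["ee_pos"],s["contact_force"]);p=np.load("p.npy")
im=robot.snapshot("wrist");top=robot.snapshot("top");sc=robot.snapshot("scene")
f=lambda a,w:cv2.convertScaleAbs(cv2.resize(a[:,:,::-1],(w,int(a.shape[0]*w/a.shape[1])),interpolation=cv2.INTER_CUBIC),alpha=1.4)
cv2.imwrite("pics/mix.png",np.vstack([np.hstack([f(im,400),np.zeros((300,400,3),np.uint8)]),np.hstack([f(sc[178:248,205:305],400),f(top[130:200,210:310],400)])]))
E
```

```text
[0.65492593 0.00535665 0.18148654] [ 0.72894059  0.31467586 -0.30198301]
```

View pics/mix.png

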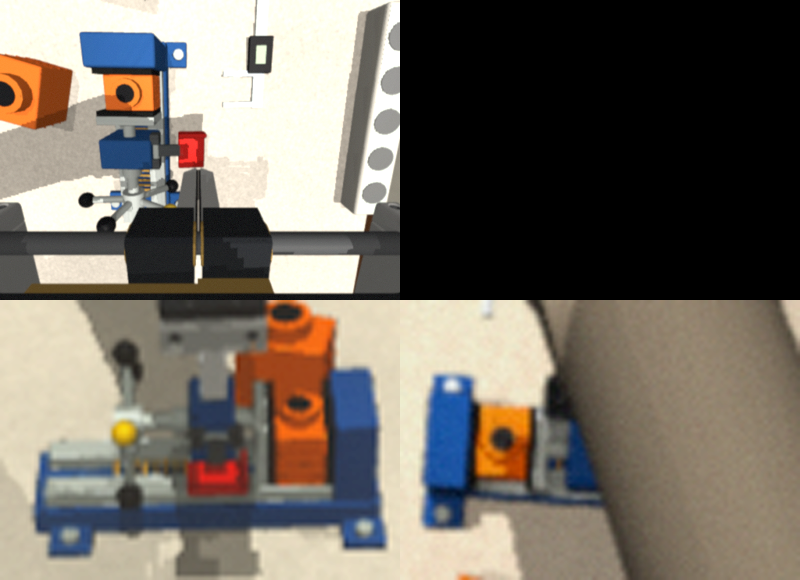

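Lever is up and the housing sits between the jaws. Hub at about (133,200) in the wrist tile, yellow ball at scene (236,211).

```bash
python3 - <<'E'
from h import *
from scipy.optimize import least_squares
p=np.load("p.npy")
s={"ee_pos":[0.65492593,0.00535665,0.18148654],"orientation":robot.sense()["orientation"]}
f=lambda u,v:((u+.5)*1.28-.5,(v+.5)*1.28-.5)
print("hub",iv(p,wb(s,f(133,200),.085)), "carr rear",iv(p,wb(s,f(101,167),.107)),"pad top",iv(p,wb(s,f(98,113),.098)),"lipfront",iv(p,wb(s,f(192,132),.110)))
def ball(a,c,t): a=np.deg2rad(a)-t;return V(p,-.135+c,-.06*np.cos(a),.085+.06*np.sin(a))
def r(q):
    o=[proj("scene",ball(50,*q))-((124+.5)/4-.5+205,(132+.5)/4-.5+178),proj("scene",ball(-22,*q))-((130+.5)/4-.5+205,(196+.5)/4-.5+178)]
    for a,uv in((194,(86,200)),(122,(106,225))):
        X=ball(a,*q);o.append((wb(s,f(*uv),X[2])-X)[:2]*400)
    return np.concatenate(o)
k=least_squares(r,[.063,.37]);print(k.x,np.round(k.fun,1));print("yellow",ball(50,*k.x))
t=k.x[0]
print("press pt",V(p,-.135+k.x[0],-.062,0))
E
```

```text
hub [-0.0723 -0.0005] carr rear [-0.0169  0.026 ] pad top [0.0445 0.0257] lipfront [ 0.025 -0.08 ]
[0.06564914 0.35016991] [ 0.5 -0.4  0.2 -0.7  0.7  0.3  0.2  0.2]
yellow [ 0.61699791 -0.06107814  0.11494261]
press pt [ 0.62699157 -0.06156224  0.        ]
```

Call:
{"fn": "servo_tool", "kwargs": {
  "deltas": [
    [[0,-0.007,-0.0169,0,0],[0,-0.007,-0.0169,0,0],[0,-0.007,-0.0169,0,0],[0,-0.007,-0.0169,0,0],[0,0,0,-0.015,0],[0,0,0,-0.015,0],[0,0,0,-0.01,0],[0,0,0,-0.005,0],[0,0,0,-0.002,0]]
  ]
}}

```text
clock: 9.9
ee_pos: [0.6278, -0.0618, 0.1335]
orientation: [3.141, -0.0, 1.522]
contact_force: [0.2, 1.6, 4.6]
gripper_width: 0.0005
gripper_force: 1.6
```

Call:
{"fn": "servo_tool", "kwargs": {
  "deltas": [
    [[0,0,0,-0.002,0],[0,0,0,-0.002,0],[0,0,0,-0.002,0]]
  ]
}}

```text
clock: 10.28
ee_pos: [0.6298, -0.0621, 0.1292]
orientation: [3.136, -0.0, 1.522]
contact_force: [9.1, 0.3, 8.2]
gripper_width: 0.0004
gripper_force: 6.2
```

Call:
{"fn": "servo_tool", "kwargs": {
  "deltas": [
    [[0,0,0,-0.002,0],[0,0,0,-0.002,0]]
  ]
}}

```text
clock: 10.52
ee_pos: [0.6313, -0.0624, 0.126]
orientation: [3.133, -0.0, 1.521]
contact_force: [14.5, -2.1, 11.5]
gripper_width: 0.0004
gripper_force: 8.9
```

Call:
{"fn": "servo_tool", "kwargs": {
  "deltas": [
    [[0,0,0,-0.002,0],[0,0,0,-0.002,0]]
  ]
}}

```text
clock: 10.78
ee_pos: [0.6326, -0.0626, 0.1227]
orientation: [3.131, -0.0, 1.521]
contact_force: [19.4, -2.1, 12.0]
gripper_width: 0.0004
gripper_force: 11.3
```

Call:
{"fn": "servo_tool", "kwargs": {
  "deltas": [
    [[0,0.003,0,0.006,0],[0,0,0,0.01,0],[0,0,0,0.02,0],[0,0,0,0,0]]
  ]
}}

```text
clock: 11.28
ee_pos: [0.6312, -0.0623, 0.1578]
orientation: [3.139, 0.0, 1.521]
contact_force: [-0.3, 0.0, 0.2]
gripper_width: 0.0007
gripper_force: 0.0
```

```bash
cat >> h.py <<'E'
from scipy.optimize import least_squares
def yel():
    p=np.load("p.npy");im=robot.snapshot("scene").astype(int)[178:248,200:260];r,g,b=im[...,0],im[...,1],im[...,2]
    m=(r>110)&(g>80)&(b<70)&(r>1.7*b+40)&(g>.62*r);ys,xs=np.nonzero(m)
    uv=np.array([xs.mean()+200,ys.mean()+178]);print("px",len(xs),uv)
    B=lambda q:V(p,-.135+q[0],-.06*np.cos(q[1]),.085+.06*np.sin(q[1]))
    best=None
    for a0 in(.6,-.5):
        k=least_squares(lambda q:proj("scene",B(q))-uv,[.064,a0]);print("c %.4f angle %.1f deg"%(k.x[0],np.rad2deg(k.x[1])),"ball",np.round(B(k.x),4),"cost %.2f"%k.cost)
E
python3 -c "
from h import *
yel();s=robot.sense();print(s['ee_pos'],s['contact_force'])"
```

```text
px 14 [235.78571429 214.57142857]
c 0.0640 angle 16.9 deg ball [ 0.6223 -0.063   0.1024] cost 0.00
c 0.0640 angle 16.9 deg ball [ 0.6223 -0.063   0.1024] cost 0.00
[ 0.63075948 -0.06231154  0.15675159] [ 0.21445985  0.22854109 -0.76802042]
```

Call:
{"fn": "servo_tool", "kwargs": {
  "deltas": [
    [[0,-0.007,-0.0007,0,0],[0,0,0,-0.012,0],[0,0,0,-0.012,0],[0,0,0,-0.005,0],[0,0,0,-0.003,0]]
  ]
}}

```text
clock: 11.95
ee_pos: [0.6241, -0.0632, 0.1235]
orientation: [3.141, 0.0, 1.521]
contact_force: [2.8, -2.4, 5.5]
gripper_width: 0.0005
gripper_force: 2.9
```

Call:
{"fn": "servo_tool", "kwargs": {
  "deltas": [
    [[0,0,0,-0.002,0],[0,0,0,-0.002,0],[0,0,0,-0.002,0]]
  ]
}}

```text
clock: 12.32
ee_pos: [0.6249, -0.0632, 0.1183]
orientation: [3.139, 0.0, 1.521]
contact_force: [4.6, -1.2, 5.8]
gripper_width: 0.0004
gripper_force: 2.7
```

Call:
{"fn": "servo_tool", "kwargs": {
  "deltas": [
    [[0,0,0,-0.002,0],[0,0,0,-0.002,0],[0,0,0,-0.002,0]]
  ]
}}

```text
clock: 12.7
ee_pos: [0.6245, -0.0631, 0.1121]
orientation: [3.139, -0.0, 1.521]
contact_force: [3.9, -1.2, 5.6]
gripper_width: 0.0008
gripper_force: 2.4
```

Call:
{"fn": "servo_tool", "kwargs": {
  "deltas": [
    [[0,0,0,-0.002,0],[0,0,0,-0.002,0],[0,0,0,-0.002,0],[0,0,0,-0.002,0]]
  ]
}}

```text
clock: 13.2
ee_pos: [0.6233, -0.063, 0.1033]
orientation: [-3.141, 0.0, 1.522]
contact_force: [2.9, -1.9, 4.7]
gripper_width: 0.0006
gripper_force: 1.9
```

Call:
{"fn": "servo_tool", "kwargs": {
  "deltas": [
    [[0,0,0,-0.002,0],[0,0,0,-0.002,0],[0,0,0,-0.002,0],[0,0,0,-0.002,0]]
  ]
}}

```text
clock: 13.7
ee_pos: [0.6233, -0.0632, 0.0954]
orientation: [-3.141, 0.0, 1.521]
contact_force: [2.6, -1.5, 3.0]
gripper_width: 0.0006
gripper_force: 1.8
```

Call:
{"fn": "servo_tool", "kwargs": {
  "deltas": [
    [[0,0,0,-0.002,0],[0,0,0,-0.002,0]]
  ]
}}

```text
clock: 13.95
ee_pos: [0.6232, -0.0632, 0.0913]
orientation: [-3.141, 0.0, 1.521]
contact_force: [0.9, -3.5, 3.6]
gripper_width: -0.0
gripper_force: 1.9
```

Call:
{"fn": "servo_tool", "kwargs": {
  "deltas": [
    [[0,0.003,0,0.01,0],[0,0,0,0.03,0],[0,0,0,0.04,0],[0,-0.013,0,0,0],[0,-0.014,0,0,0],[0,0,0,-0.004,0],[0,0,0,-0.004,0],[0,0,0,-0.002,0]]
  ]
}}

```text
clock: 14.95
ee_pos: [0.5994, -0.0629, 0.1607]
orientation: [-3.141, -0.0, 1.522]
contact_force: [-0.1, 0.3, -0.2]
gripper_width: 0.0007
gripper_force: 0.0
```

Call:
{"fn": "servo_tool", "kwargs": {
  "deltas": [
    [[0,0.0025,0,-0.002,0],[0,0.0025,0,-0.002,0],[0,0.0025,0,-0.002,0],[0,0.0025,0,-0.002,0]]
  ]
}}

```text
clock: 15.45
ee_pos: [0.6097, -0.063, 0.1534]
orientation: [-3.142, -0.0, 1.522]
contact_force: [-0.7, -0.1, 0.1]
gripper_width: 0.0002
gripper_force: 0.0
```

Call:
{"fn": "servo_tool", "kwargs": {
  "deltas": [
    [[0,-0.006,0,0.004,0],[0,-0.003,0,0,0],[0,0,0,-0.003,0],[0,0,0,-0.002,0]]
  ]
}}

```text
clock: 15.95
ee_pos: [0.6027, -0.0633, 0.1545]
orientation: [3.136, 0.0, 1.521]
contact_force: [7.1, -2.4, 18.7]
gripper_width: 0.0006
gripper_force: 9.4
```

Call:
{"fn": "servo_tool", "kwargs": {
  "deltas": [
    [[0,0.002,0,-0.002,0],[0,0.002,0,-0.002,0],[0,0.002,0,-0.002,0]]
  ]
}}

```text
clock: 16.32
ee_pos: [0.61, -0.064, 0.1492]
orientation: [3.134, 0.001, 1.521]
contact_force: [9.7, -5.9, 18.7]
gripper_width: 0.0003
gripper_force: 9.6
```

Call:
{"fn": "servo_tool", "kwargs": {
  "deltas": [
    [[0,0.002,0,-0.002,0],[0,0.002,0,-0.002,0],[0,0.002,0,-0.002,0]]
  ]
}}

```text
clock: 16.7
ee_pos: [0.6164, -0.0646, 0.1434]
orientation: [3.133, 0.001, 1.52]
contact_force: [10.8, -8.1, 17.2]
gripper_width: 0.0008
gripper_force: 9.3
```

Call:
{"fn": "servo_tool", "kwargs": {
  "deltas": [
    [[0,-0.003,-0.001,0,0],[0,-0.001,0,-0.001,0]]
  ]
}}

```text
clock: 16.95
ee_pos: [0.6135, -0.0645, 0.1431]
orientation: [3.13, 0.0, 1.521]
contact_force: [17.2, -3.8, 21.2]
gripper_width: 0.0004
gripper_force: 11.5
```

Call:
{"fn": "servo_tool", "kwargs": {
  "deltas": [
    [[0,0.0005,0,-0.002,0],[0,0.0005,0,-0.002,0],[0,0.0005,0,-0.002,0]]
  ]
}}

```text
clock: 17.32
ee_pos: [0.6128, -0.0643, 0.1358]
orientation: [3.135, 0.0, 1.521]
contact_force: [4.0, -0.8, 7.8]
gripper_width: 0.0
gripper_force: 3.6
```

Call:
{"fn": "servo_tool", "kwargs": {
  "deltas": [
    [[0,0.0012,0,-0.002,0],[0,0.0012,0,-0.002,0],[0,0.001,0,-0.002,0]]
  ]
}}

```text
clock: 17.7
ee_pos: [0.6142, -0.0642, 0.1283]
orientation: [3.139, 0.0, 1.521]
contact_force: [1.4, -0.4, 7.0]
gripper_width: 0.0007
gripper_force: 2.7
```

Call:
{"fn": "servo_tool", "kwargs": {
  "deltas": [
    [[0,0.001,0,-0.002,0],[0,0.001,0,-0.002,0],[0,0.001,0,-0.002,0]]
  ]
}}

```text
clock: 18.08
ee_pos: [0.6173, -0.0644, 0.1224]
orientation: [3.139, 0.0, 1.521]
contact_force: [2.0, -1.3, 8.0]
gripper_width: 0.0007
gripper_force: 2.9
```

Call:
{"fn": "servo_tool", "kwargs": {
  "deltas": [
    [[0,0.001,0,-0.002,0],[0,0.0005,0,-0.002,0],[0,0,0,-0.002,0]]
  ]
}}

```text
clock: 18.45
ee_pos: [0.6187, -0.0642, 0.1163]
orientation: [3.139, 0.0, 1.521]
contact_force: [1.9, -1.6, 7.5]
gripper_width: 0.0002
gripper_force: 2.9
```

```bash
python3 -c "
from h import *
yel();s=robot.sense();print(s['ee_pos'],s['contact_force'],s['moment'])"
```

```text
px 8 [235.5 226. ]
c 0.0597 angle -43.6 deg ball [ 0.6082 -0.0666  0.0436] cost 0.00
c 0.0597 angle -43.6 deg ball [ 0.6082 -0.0666  0.0436] cost 0.00
[ 0.61866511 -0.06423069  0.11609895] [ 2.14012706 -0.57388347  6.2949829 ] [-0.2721859  -0.50014906  0.00985205]
```

Call:
{"fn": "servo_tool", "kwargs": {
  "deltas": [
    [[0,0.0005,0,-0.002,0],[0,0.0005,0,-0.002,0]]
  ]
}}

```text
clock: 18.75
ee_pos: [0.6196, -0.0642, 0.1123]
orientation: [3.14, 0.0, 1.521]
contact_force: [1.1, -1.0, 7.4]
gripper_width: 0.0003
gripper_force: 3.1
```

Call:
{"fn": "servo_tool", "kwargs": {
  "deltas": [
    [[0,0.0005,0,-0.002,0],[0,0,0,-0.002,0]]
  ]
}}

```text
clock: 19.0
ee_pos: [0.62, -0.0641, 0.1082]
orientation: [3.14, 0.0, 1.521]
contact_force: [0.9, -1.5, 7.7]
gripper_width: 0.0007
gripper_force: 3.3
```

Call:
{"fn": "servo_tool", "kwargs": {
  "deltas": [
    [[0,0,0,-0.002,0],[0,0,0,-0.002,0]]
  ]
}}

```text
clock: 19.25
ee_pos: [0.6201, -0.0641, 0.1043]
orientation: [3.14, 0.0, 1.521]
contact_force: [-0.3, 1.3, 7.4]
gripper_width: 0.0003
gripper_force: 3.6
```

Call:
{"fn": "servo_tool", "kwargs": {
  "deltas": [
    [[0,0,0,0.004,0],[0,0.003,0,0.01,0],[0,0,0,0.03,0],[0,0,0,0.04,0],[0,0.02,0,0.03,0],[0,0.02,-0.03,0.01,0],[0,0.02,-0.03,0.01,0],[0,0.02,-0.03,0,0],[0,0,0,0,0]]
  ]
}}

```text
clock: 20.38
ee_pos: [0.7029, -0.1569, 0.2375]
orientation: [-3.141, 0.001, 1.518]
contact_force: [-1.4, 1.1, -0.6]
gripper_width: 0.0006
gripper_force: 0.0
```

```bash
python3 - <<'E'
from h import *
s=robot.sense();print(s["ee_pos"],s["contact_force"]);p=np.load("p.npy");yel()
im=robot.snapshot("wrist");top=robot.snapshot("top");sc=robot.snapshot("scene")
f=lambda a,w:cv2.convertScaleAbs(cv2.resize(a[:,:,::-1],(w,int(a.shape[0]*w/a.shape[1])),interpolation=cv2.INTER_CUBIC),alpha=1.4)
cv2.imwrite("pics/mix2.png",np.vstack([np.hstack([f(im,400),f(cv2.imread("pics/scene0.png")[178:248,205:305,::-1],400)[:280],]) if 0 else np.hstack([f(im,400),np.vstack([f(cv2.imread("pics/scene0.png")[178:248,205:305,::-1],400),np.zeros((20,400,3),np.uint8)])]),np.hstack([f(sc[178:248,205:305],400),f(top[130:200,210:310],400)])]))
E
```

```text
[ 0.70288585 -0.15692563  0.23746482] [-1.42203741  1.10527942 -0.58537773]
px 3 [244.33333333 219.66666667]
c 0.0893 angle -1.9 deg ball [ 0.6261 -0.0378  0.083 ] cost 0.00
c 0.0893 angle -1.9 deg ball [ 0.6261 -0.0378  0.083 ] cost 0.00
```

View pics/mix2.png

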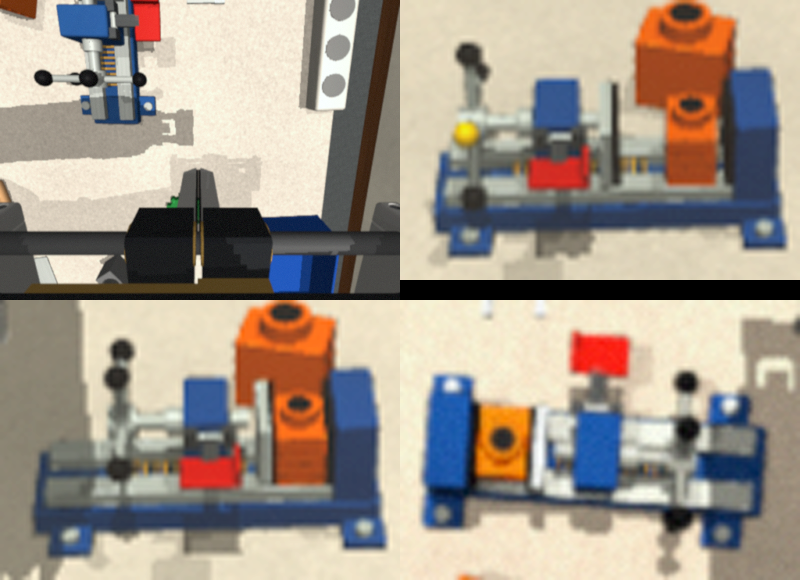

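Housing is clamped between both rubber faces and the handle has moved about 4 mm back, as a pawl drop would cause. I'll check the lever height numerically.

```bash
python3 - <<'E'
from h import *
p=np.load("p.npy")
a=cv2.imread("pics/scene0.png")[:,:,::-1].astype(int);b=robot.snapshot("scene").astype(int);t0=cv2.imread("pics/top0.png")[:,:,::-1].astype(int);t1=robot.snapshot("top").astype(int)
def red(i,y0,y1,x0,x1):
    w=i[y0:y1,x0:x1];m=np.clip(w[...,0]-1.8*np.maximum(w[...,1],w[...,2])-15,0,None)*(w[...,1]<.38*w[...,0]);ys,xs=np.mgrid[y0:y1,x0:x1];return np.array([(xs*m).sum(),(ys*m).sum()])/m.sum(),int((m>0).sum())
def o(n,i,bx):print(n,red(i,*bx))
(s0,_),(s1,_)=red(a,205,245,230,262),red(b,205,245,230,285)
(q0,_),(q1,_)=red(t0,135,155,255,285),red(t1,135,155,240,285)
print(s0,s1,q0,q1)
# triangulate red centroid before/after from both views
for s,q in((s0,q0),(s1,q1)):
    k=least_squares(lambda X:np.r_[proj("scene",X)-s,proj("top",X)-q],[.64,0,.095]);print(np.round(k.x,4),iv(p,k.x),"res",np.round(k.fun,2))
# pad/carriage shift of scene expected for lever down
X=V(p,-.0444,-.076,.098);print("px per 6mm down",proj("scene",X-[0,0,.006])-proj("scene",X))
dx=iv(p,k.x)[0]
E
```

```text
[244.3228435  220.89806125] [256.9465088  220.72303721] [271.95564181 144.09420473] [259.7335587  143.21553181]
[ 0.6437 -0.0379  0.0932] [-0.0449 -0.0775] res [0.13 0.   0.13 0.01]
[6.463e-01 4.000e-04 9.280e-02] [-0.0065 -0.0783] res [ 0.21 -0.    0.22  0.02]
px per 6mm down [0.07904824 1.50523725]
```

```bash
python3 -c "
from rig import robot
print(robot.job_done())"
```

```text
the job is handed in; nothing more can be done
None
```

The housing is clamped in the vise and the job is handed in at about 20 s of the 69 s allowed, but no verdict came back: final handle torque was about 0.45 N m (roughly 60 N clamped, inferred from fingertip force), the housing looks square and home, the lever reads fully up, and one push on a handle ball peaked near 27 N, over the 25 N guideline but under the 32 N fail limit.

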